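Function-check the latching stop button of the laminating bench

ROBOT

A 6-joint arm with a two-finger parallel gripper is mounted at the origin on the work surface. World frame = base frame: x ahead of the robot, y to its left, z up, the work surface at z = 0. Lengths are in m, angles in rad, forces in N, time in s.
With the tool pointing down it reaches from about 0.375 to 0.9 m from the base axis. Payload 3.1 kg.
Tool frame: the origin (TCP) lies at the centre of the arm's flange, where the gripper is bolted on; the fingertips stand 182 mm ahead of it and the grasp point (between the pads) lies 164 mm ahead of it; z points along the fingers, y is the line along which they close (so a half turn about z gives the same grasp; the last joint's range is limited). The gripper opens to 87 mm and grips with 3 to 60 N. Pads are 19 mm wide; open, the fingers measure 117 mm over their backs; the gripper's body (75 mm by 190 mm) begins 51 mm behind the grasp point.
Start: joints at [-1.373, 0.527, 1.433, -0, 1.181, -0.178], TCP at [0.23, -0.581, 0.405] pointing down, gripper open.
Joint ranges: [-3.08, 3.08], [-0.75, 2.2], [0.22, 2.44], [-1.43, 4.57], [0, 2.65], [-2.85, 2.85]. Speed limits (rad/s): [2.79, 2.79, 3.14, 3.14, 3.14, 3.14].

INTERFACE

Orientations are given as a unit quaternion [x, y, z, w].
In Python, from rig import * gives the robot as it stands.
- The arm moves only by the tool move_arm, never from a script. Its argument "commands" is a list that holds one entry, the list of rows, each a list of 6 numbers: the shift along the tool's x, y, z in units of 40 mm (1.0 is 40 mm), then the turn, a rotation vector about the tool's x, y, z in rad. A call has 1 to 12 rows; each row is the pose to reach, as a shift and turn from the pose commanded when the call began, along the tool's axes at that moment; what a row does not reach only later rows make up. A row lasts 1/8 s, in which the tool goes at most 62.5 mm and 10.7 degrees, less where a joint would pass 70% of its speed; a pose out of reach is approached as far as the arm can. A call with a gripper value outside its range is refused whole. "claw" is the closure, from -1 (fully open) to 1 (shut), so that 0 is half open, set as the call begins (left out, the last holds). The fingers move at their own pace and stop on an object; "squeeze" is the grip in N (left out, the last holds). Time passes only in rows, so rows that repeat a pose let the fingers close. It gives the time, the measured TCP pose, the force, the opening and the grip force at its end, in the units of the state.
- get_obs(): the state, without advancing time (a new reading comes with each control period).
- camera(name): name is "side" or "top" or "wrist"; returns a dict with "pixels" (480x640x3 uint8, blue, green, red), "range_z" (480x640 float32, m along the optical axis (not along the pixel's ray), 0 where there is no reading), "camera_matrix" (3x3 intrinsics, pixels), "extrinsics" (4x4, takes a point from world to camera coordinates). Camera axes: x right, y up, looking along -z (the intrinsics and any distortion apply to the point x, -y, -z); pixel columns grow to the right and rows downward; lengths in m; the calibration is good to about 2 mm. A picture is of the moment at which its call begins.
- hand_in(): hands the job in; it is judged then, once.
The state is a dict: "time": time; "q": joint angles; "joint_velocities": joint speeds; "joint_torque": joint torques, N m; "position": TCP position; "tool_rot": TCP orientation; "ft_force": force on the tool from outside, world axes, zero at the start; "moment": the same for the moment, N m; "grip_width": finger opening in m; "grip_force": force on a finger pad.
Only numpy, scipy, OpenCV 4.12 (cv2) and the standard library are available. Lean on these libraries where they do the work, as an engineer would, in place of code of your own. Each camera call takes 0.05 s, during which the arm holds its last target. There are 200 camera calls.

TASK

Check the bench pump's stop button with a push of the fingertips: press the big winged mushroom button straight down until it latches, and take the hand off so that it is seen to stay down by itself. Then push sideways on one of its wings to twist it clockwise (seen from above) until the latch lets go and the button springs back up, and leave it up and turned back to rest. Leave the jar, the tape roll and the cup standing where they are.

Things in the scene. Friction and masses are not known exactly. Their poses are not given: they have to be found in the camera images.
- button_top (a point): Middle of the top of the stop button, a mushroom head 60 mm across, 28 mm high, flat top 28 mm wide, 96 mm above the bench when up. It stands over a grey box (100 x 100 x 50 mm) fixed to the bench, 18 mm above the box top when up. z is up; y runs through both wings and turns with the head. Light spring, 2 to 6 N on the way down; pressed slowly to its bottom stop (10 to 20 N) it latches.
- wing_a (a point): One of two opposite wings on the head, point at mid height, 42 mm from the button's axis along the head's +y, 75 mm above the bench when up (65 mm latched). A wing is a block 12 mm thick (along x), 18 mm high, reaching to 54 mm from the axis, 24 mm beyond the round head. Clockwise means pushing this wing towards the head's +x, from its -x side, with about 1 to 2 N.
- wing_b (a point): The other wing, the same, 42 mm from the axis along the head's -y. Twisting clockwise means pushing this wing towards the head's -x, from its +x side.
- press (a joint): How far the button is pressed in (m): 0 up, 0.012 at the bottom stop. It catches once past about 0.0105, and then stays at about 0.010 by itself.
- head (a joint): Twist of the button head (rad), growing clockwise seen from above: 0 at rest, 0.85 at its stop. When latched, turning past 0.4 to 0.5 lets it spring up at once. A weak spring turns the head back to 0 when let go.
- jar: Closed jar with screw cap, 58 mm across, 75 mm high, loose on the bench near the box; origin at the centre of its underside. To be left alone.
- tape: Grey roll of tape standing flat, 90 mm across, 48 mm high, loose; origin at the centre of its underside. To be left alone.
- cup: White open cup, 68 mm across the rim, 85 mm high, loose; origin at the centre of its underside. To be left alone.
Things that resemble listed ones, but are neither listed nor needed, are in the scene too. Leave any blue look-alike of the part that bears button_top alone.

How it is judged:
By the outcome, as a careful person would: the job done as asked, in the order asked, and still so for the second after the job is handed in, with the robot touching nothing.
It also fails if it takes over 45 s, if anything falls off the work surface, if the arm or the gripper's body presses on something with over 40 N, if the wrist force passes 120 N, or if a joint passes its speed limit or range.

## Working session

There is one attempt and no reset: what is moved stays moved. The work goes in short steps, Python scripts to look and compute and a tool call to move; the robot and the scene stay as the last step left them, time stands still between calls to the robot, and variables do not carry over. Pictures are saved under pics/ and viewed, at most 10 in all, crops included, and the job is handed in when it is done.

Besides the shell and the picture viewer there is one more tool, called by a JSON object that holds its "name" and its "arguments". move_arm: Moves the arm, as the interface text tells. Its arguments: {"type":"object","properties":{"commands":{"type":"array","items":{"type":"array","items":{"type":"array","items":{"type":"number"}}}},"claw":{"type":"number"},"squeeze":{"type":"number"}},"required":["commands"]}

```bash
mkdir -p pics; ls; cat > h.py <<'E'
from rig import *
import numpy as np, cv2
def snap(n,f):
    c=camera(n); cv2.imwrite(f'pics/{f}.png',c['pixels']); np.savez(f'pics/{f}.npz',d=c['range_z'],K=c['camera_matrix'],E=c['extrinsics'],p=c['pixels']); return c
def cloud(f):
    z=np.load(f'pics/{f}.npz'); d=z['d'];K=z['K'];E=z['E']
    v,u=np.mgrid[:480,:640]
    P=np.stack([(u-K[0,2])/K[0,0]*d,-(v-K[1,2])/K[1,1]*d,-d],-1)
    W=(P-E[:3,3])@E[:3,:3]; W[d==0]=np.nan
    return W,z['p']
E
python3 - <<'E'
from h import *
c=snap('top','top1');snap('side','side1')
print(c.keys(),c['camera_matrix'],c['extrinsics']);o=get_obs();print(o)
E
```

```text
pics
dict_keys(['pixels', 'range_z', 'camera_matrix', 'extrinsics']) [[599.24789026   0.         318.8383003 ]
 [  0.         599.24789026 241.16636291]
 [  0.           0.           1.        ]] [[-0.01373685 -0.9998575  -0.00981223  0.06923628]
 [ 0.99820658 -0.01428467  0.05813412 -0.53945718]
 [-0.058266   -0.00899605  0.99826056 -1.54789081]
 [ 0.          0.          0.          1.        ]]
{'time': 0.1, 'q': array([-1.37250311e+00,  5.28385812e-01,  1.43377774e+00, -2.71895621e-05,
        1.18139030e+00, -1.78465593e-01]), 'joint_velocities': array([ 0.00119198, -0.00187041, -0.00286738,  0.00069787, -0.00084223,
        0.00104411]), 'joint_torque': array([ 5.92407323e-04, -4.40983844e+01, -1.77150625e+01,  6.35856483e-02,
        5.33973018e-02, -3.65783069e-05]), 'position': array([ 0.22992564, -0.58083923,  0.40386025]), 'tool_rot': array([ 9.82307568e-01,  1.87272208e-01, -2.22926714e-05, -9.80429974e-04]), 'ft_force': array([ 0.00480502, -0.90889131, -0.18791928]), 'moment': array([0.00476658, 0.00711341, 0.0541323 ]), 'grip_force': 0.0, 'grip_width': 0.08696304950843206}
```

View pics/top1.png

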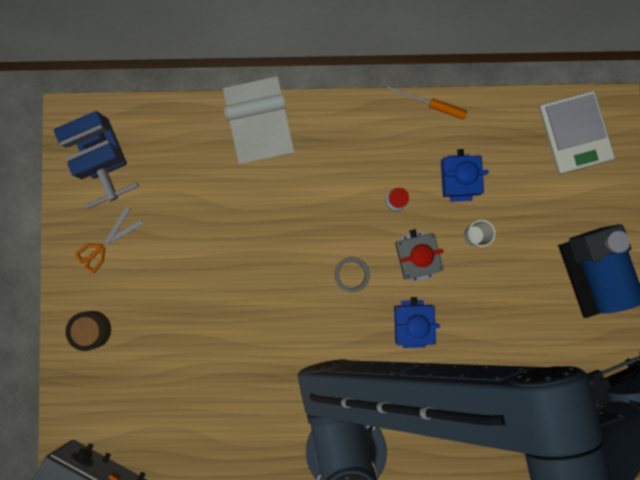

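View pics/side1.png

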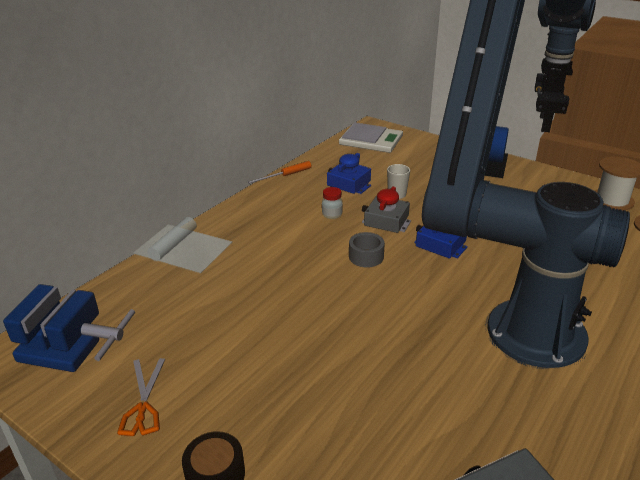

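The top view shows the red button at (421,256) on the grey box, with its wings running roughly left to right (402–442). The jar is at (398,198), the tape at (352,274), the cup at (480,233), and the blue look-alikes are at (463,175) and (415,323).

```bash
cat > m.py <<'E'
from h import *
def red(f,lo=0.045,c=None):
    W,p=cloud(f); h=cv2.cvtColor(p,cv2.COLOR_BGR2HSV)
    m=((h[...,0]<8)|(h[...,0]>172))&(h[...,1]>150)&(h[...,2]>60)&(W[...,2]>lo)&(W[...,2]<.12)
    if c is not None: m&=np.hypot(W[...,0]-c[0],W[...,1]-c[1])<.065
    return W,m
def button(f,c):
    W,m=red(f,.05,c); P=W[m]; r=np.hypot(*(P[:,:2]-c).T)
    top=P[P[:,2]>np.nanpercentile(P[:,2],98)-.004]
    print(f,'n',len(P),'zmax',np.percentile(P[:,2],98),'top mean',top.mean(0))
    ctr=top[:,:2].mean(0)
    for _ in range(3):
        d=P[:,:2]-ctr; r=np.hypot(*d.T); w=d[(r>.034)]
        a=.5*np.angle(np.exp(2j*np.arctan2(w[:,1],w[:,0])).sum())
    s=d[r>.034]@[np.cos(a),np.sin(a)]
    print('wing axis deg',np.degrees(a),'n',(s>0).sum(),(s<0).sum(),'extent',s.min(),s.max(), 'ctr',ctr,'mid of wings z',P[r>.036][:,2].mean())
E
python3 - <<'E'
from m import *
W,p=cloud('top1')
for n,(u,v) in dict(btn=(422,255),jar=(398,197),tape=(352,274),cup=(480,233),b1=(466,173),b2=(416,323)).items():
    print(n,W[v,u].round(4))
button('top1',W[255,422,:2])
# above-bench blobs
m=((W[...,2]>.02)&(W[...,2]<.2)&(np.hypot(W[...,0]-.45,W[...,1]+.17)<.3)).astype('uint8')
n,l,s,c=cv2.connectedComponentsWithStats(m)
for i in range(1,n):
    if s[i,4]>40: Q=W[l==i]; print(Q.min(0).round(3),Q.max(0).round(3))
E
```

```text
btn [ 0.498  -0.1939  0.0922]
jar [ 0.6454 -0.1397  0.0757]
tape [ 0.4537 -0.024   0.0024]
cup [ 0.5563 -0.361   0.0063]
b1 [ 0.6999 -0.3069  0.0979]
b2 [ 0.3312 -0.1748  0.0948]
top1 n 487 zmax 0.10118784334882312 top mean [ 0.49667205 -0.19383572  0.09933772]
wing axis deg -77.44443069023758 n 31 32 extent -0.052926613031878206 0.05304514701262425 ctr [ 0.49667205 -0.19383572] mid of wings z 0.08575225942900852
[ 0.652 -0.362  0.02 ] [ 0.736 -0.257  0.102]
[ 0.615 -0.166  0.02 ] [ 0.671 -0.111  0.085]
[ 0.518 -0.377  0.02 ] [ 0.584 -0.31   0.095]
[ 0.439 -0.251  0.021] [ 0.567 -0.136  0.103]
[ 0.408 -0.065  0.02 ] [0.495 0.024 0.058]
[ 0.271 -0.233  0.022] [ 0.393 -0.126  0.105]
```

{"name": "move_arm", "arguments": {"commands": [[[9.77, -6.54, 0, 0, 0, -1.41], [9.77, -6.54, 0, 0, 0, -1.41], [9.77, -6.54, 0, 0, 0, -1.41], [9.77, -6.54, 0, 0, 0, -1.41], [9.77, -6.54, 0, 0, 0, -1.41], [9.77, -6.54, 0, 0, 0, -1.41], [9.77, -6.54, 0, 0, 0, -1.41], [9.77, -6.54, 0, 0, 0, -1.41], [9.77, -6.54, 0, 0, 0, -1.41], [9.77, -6.54, 1.1, 0, 0, -1.41], [9.77, -6.54, 1.1, 0, 0, -1.41], [9.77, -6.54, 1.1, 0, 0, -1.41]]], "claw": 1, "squeeze": 20}}

```text
time: 1.6
position: [0.497, -0.1951, 0.3613]
tool_rot: [0.627, 0.779, -0.0, 0.0]
ft_force: [1.0, 0.0, 0.3]
grip_width: 0.0005
grip_force: 0.0
```

```bash
python3 - <<'E'
from m import *
snap('wrist','w1'); o=get_obs()
from scipy.spatial.transform import Rotation as R
print(o['time'],o['position'],R.from_quat(o['tool_rot']).as_matrix().round(3),o['grip_width'],o['ft_force'])
try: button('w1',np.array([.497,-.194]))
except Exception as e: print(e)
E
```

```text
1.65 [ 0.49720744 -0.19510375  0.36185396] [[-0.213  0.977  0.001]
 [ 0.977  0.213 -0.001]
 [-0.001  0.001 -1.   ]] 0.00019304681046994538 [-0.16227439 -0.80109885  0.31777504]
w1 n 6852 zmax 0.09699324819303248 top mean [ 0.49805852 -0.19414934  0.09517822]
wing axis deg -77.76540156915817 n 53 556 extent -0.05296746311822541 0.052744477833761585 ctr [ 0.49805852 -0.19414934] mid of wings z 0.08568016389733707
```

View pics/w1.png

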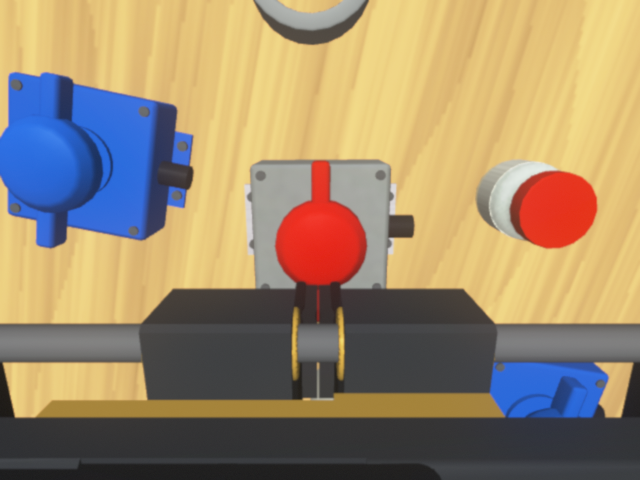

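The wrist view shows the fingers (318,345) lined up with the wing axis. The red head is at (320,243), one wing is at (320,180), and the jar is at (555,205), well clear.

{"name": "move_arm", "arguments": {"commands": [[[0.02, 0.02, 1.0, 0, 0, 0], [0.02, 0.02, 1.8, 0, 0, 0], [0.02, 0.02, 1.95, 0, 0, 0], [0.02, 0.02, 2.0, 0, 0, 0], [0.02, 0.02, 2.05, 0, 0, 0], [0.02, 0.02, 2.1, 0, 0, 0], [0.02, 0.02, 2.15, 0, 0, 0], [0.02, 0.02, 2.2, 0, 0, 0], [0.02, 0.02, 2.25, 0, 0, 0], [0.02, 0.02, 2.28, 0, 0, 0], [0.02, 0.02, 2.3, 0, 0, 0], [0.02, 0.02, 2.3, 0, 0, 0]]]}}

```text
time: 3.15
position: [0.4979, -0.1932, 0.2687]
tool_rot: [0.627, 0.779, 0.0, 0.0]
ft_force: [1.5, -1.3, 2.1]
grip_width: 0.0003
grip_force: 1.3
```

{"name": "move_arm", "arguments": {"commands": [[[0, 0, 0.02, 0, 0, 0], [0, 0, 0.04, 0, 0, 0], [0, 0, 0.06, 0, 0, 0], [0, 0, 0.08, 0, 0, 0], [0, 0, 0.08, 0, 0, 0]]]}}

```text
time: 3.78
position: [0.4979, -0.1932, 0.2665]
tool_rot: [0.627, 0.779, 0.0, 0.001]
ft_force: [1.1, 0.1, 9.9]
grip_width: 0.0004
grip_force: 4.8
```

{"name": "move_arm", "arguments": {"commands": [[[0, 0, 0.02, 0, 0, 0], [0, 0, 0.03, 0, 0, 0], [0, 0, 0.03, 0, 0, 0], [0, 0, 0.03, 0, 0, 0]]]}}

```text
time: 4.28
position: [0.4979, -0.1932, 0.2663]
tool_rot: [0.627, 0.779, 0.0, 0.001]
ft_force: [-1.0, 0.2, 17.4]
grip_width: 0.0002
grip_force: 8.5
```

{"name": "move_arm", "arguments": {"commands": [[[0, 0, -0.1, 0, 0, 0], [0, 0, -0.4, 0, 0, 0], [0, 0, -1.2, 0, 0, 0], [0, 0, -2, 0, 0, 0], [0, 0, -2, 0, 0, 0], [0, 0, -2, 0, 0, 0], [0, 0, -2, 0, 0, 0], [0, 0, -2, 0, 0, 0]]]}}

```text
time: 5.28
position: [0.4974, -0.193, 0.3433]
tool_rot: [0.627, 0.779, -0.0, -0.001]
ft_force: [0.7, 0.2, -0.1]
grip_width: 0.0004
grip_force: 0.0
```

```bash
python3 - <<'E'
from m import *
snap('wrist','w2'); o=get_obs()
print(o['time'],o['position'],o['ft_force'])
W,p=cloud('w2');W1,_=cloud('w1')
button('w2',np.array([.498,-.194]))
for f in ('w1','w2'):
    W,m=red(f,.05,[.498,-.194]); d=W-[.498,-.194,0]; s=d[...,:2]@[-.215,.977]
    k=m&(s>.036); print(f,k.sum(),np.median(W[k],0), 'top',np.median(W[m&(np.hypot(d[...,0],d[...,1])<.012)],0))
E
```

```text
5.325 [ 0.49755318 -0.19302788  0.34348349] [ 0.1120562  -0.0705531  -0.49194049]
w2 n 6832 zmax 0.087502533206268 top mean [ 0.49769586 -0.19250602  0.08573405]
wing axis deg -77.46619497377478 n 42 534 extent -0.051298595837189966 0.0487523269589589 ctr [ 0.49769586 -0.19250602] mid of wings z 0.07600519443578206
w1 489 [ 0.48840116 -0.15037407  0.08576591] top [ 0.49797821 -0.19386434  0.09608997]
w2 522 [ 0.48820952 -0.15048018  0.07618989] top [ 0.49794149 -0.19379313  0.08656718]
```

Latched and holding by itself: the top is at 86.5 mm, down from 96. Next, go to the near side of the left wing.

{"name": "move_arm", "arguments": {"commands": [[[1.12, -1.0, 0, 0, 0, 0], [1.12, -1.0, 0, 0, 0, 0], [1.12, -1.0, 1.0, 0, 0, 0], [1.12, -1.0, 2.0, 0, 0, 0], [1.12, -1.0, 2.3, 0, 0, 0], [1.12, -1.0, 2.5, 0, 0, 0], [1.12, -1.0, 2.5, 0, 0, 0], [1.12, -1.0, 2.5, 0, 0, 0]]]}}

```text
time: 6.32
position: [0.4495, -0.1582, 0.2452]
tool_rot: [0.627, 0.779, 0.0, 0.001]
ft_force: [0.2, 0.1, 0.1]
grip_width: 0.0003
grip_force: 0.0
```

```bash
python3 - <<'E'
from m import *
snap('wrist','w3'); o=get_obs()
print(o['time'],o['position'],o['ft_force'])
E
```

```text
6.375 [ 0.44939768 -0.15813054  0.24527121] [-0.07073592  1.0607064   0.04479425]
```

View pics/w3.png

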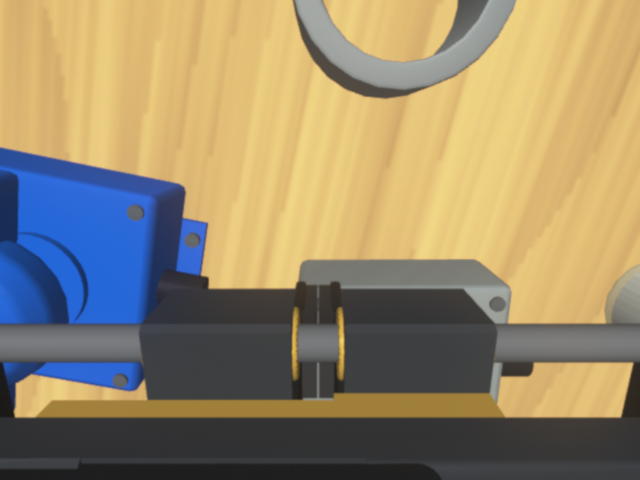

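The wrist view shows the fingers (318,345) down beside the grey box. The blue box is at left (90,270) and the tape ring at (405,40), both clear. Now push the wing along its arc.

{"name": "move_arm", "arguments": {"commands": [[[0, 0.1, 0.08, 0, 0, 0], [0, 0.3, 0.08, 0, 0, 0], [0, 0.4, 0.08, 0, 0, 0], [0, 0.5, 0.08, 0, 0, 0], [0.03, 0.56, 0.08, 0, 0, 0.05], [0.05, 0.615, 0.08, 0, 0, 0.1], [0.07, 0.67, 0.08, 0, 0, 0.15], [0.08, 0.73, 0.08, 0, 0, 0.2], [0.09, 0.79, 0.08, 0, 0, 0.25], [0.1, 0.855, 0.08, 0, 0, 0.3]]]}}

```text
time: 7.62
position: [0.4815, -0.1464, 0.241]
tool_rot: [0.737, 0.676, -0.0, -0.001]
ft_force: [-0.1, 0.5, 0.1]
grip_width: 0.0003
grip_force: 0.4
```

```bash
python3 - <<'E'
from m import *
snap('top','t2'); snap('side','s2'); o=get_obs()
print(o['time'],o['position'],o['ft_force'])
cv2.imwrite('pics/c2.png',np.hstack([cv2.resize(cv2.imread('pics/t2.png')[200:310,365:475],(400,400)),cv2.resize(cv2.imread('pics/s2.png')[150:260,335:445],(400,400))]))
try: button('t2',np.array([.498,-.194]))
except Exception as e: print(e)
E
```

```text
7.725 [ 0.48174419 -0.14650459  0.24109094] [-0.27531086 -0.72878276  0.11120931]
index -1 is out of bounds for axis 0 with size 0
  return np.nanmean(a, axis, out=out, keepdims=keepdims)
```

View pics/c2.png

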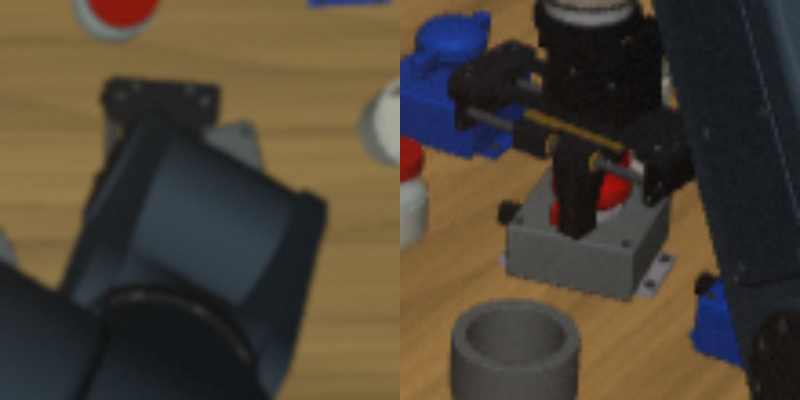

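The side crop shows the finger at (575,190) against the wing, with the red wing stub at (560,215) still low, and nothing else touched. Continue the arc.

{"name": "move_arm", "arguments": {"commands": [[[0.02, 0.06, 0, 0, 0, 0.05], [0.04, 0.115, 0, 0, 0, 0.1], [0.06, 0.17, 0, 0, 0, 0.15], [0.077, 0.23, 0, 0, 0, 0.2], [0.09, 0.3, 0, 0, 0, 0.25], [0.1, 0.36, 0, 0, 0, 0.3], [0.1, 0.36, 0, 0, 0, 0.3]]]}}

```text
time: 8.6
position: [0.4963, -0.1438, 0.2411]
tool_rot: [0.829, 0.56, -0.0, -0.0]
ft_force: [-0.6, -0.0, 0.6]
grip_width: 0.0004
grip_force: 0.4
```

```bash
python3 - <<'E'
from m import *
snap('side','s3'); o=get_obs()
print(o['time'],o['position'],o['ft_force'],o['grip_force'])
for f in ('side1','s2','s3'):
    W,m=red(f,.05,[.498,-.194]); P=W[m]; print(f,len(P),np.percentile(P[:,2],[2,50,90,98,100]).round(4), P[P[:,2]>.08].mean(0).round(3))
E
```

```text
8.65 [ 0.49617221 -0.1438315   0.2411044 ] [-0.758442   -0.00732341  0.41869612] 0.3546311265381519
side1 323 [0.0724 0.0907 0.0972 0.0991 0.1021] [ 0.493 -0.184  0.091]
s2 89 [0.0619 0.0761 0.0853 0.0869 0.088 ] [ 0.478 -0.182  0.084]
s3 15 [0.0725 0.081  0.0902 0.0941 0.0944] [ 0.502 -0.163  0.086]
```

{"name": "move_arm", "arguments": {"commands": [[[0.02, 0.06, 0, 0, 0, 0.05], [0.04, 0.11, 0, 0, 0, 0.1], [0.05, 0.15, 0, 0, 0, 0.13], [0.05, 0.15, 0, 0, 0, 0.13]]]}}

```text
time: 9.15
position: [0.5026, -0.1442, 0.2411]
tool_rot: [0.863, 0.504, -0.0, -0.0]
ft_force: [0.3, 0.9, 1.0]
grip_width: 0.0005
grip_force: 0.5
```

```bash
python3 - <<'E'
from m import *
snap('side','s4'); o=get_obs()
print(o['time'],o['position'],o['ft_force'],o['moment'],o['grip_force'])
cv2.imwrite('pics/c4.png',np.hstack([cv2.resize(cv2.imread(f'pics/{f}.png')[150:260,335:445],(400,400)) for f in('side1','s4')]))
E
```

```text
9.2 [ 0.50247793 -0.14422345  0.24107702] [-0.72472177  1.11868448  0.68679336] [ 0.14073764 -0.01518381  0.01262165] 0.47992160005378537
```

View pics/c4.png

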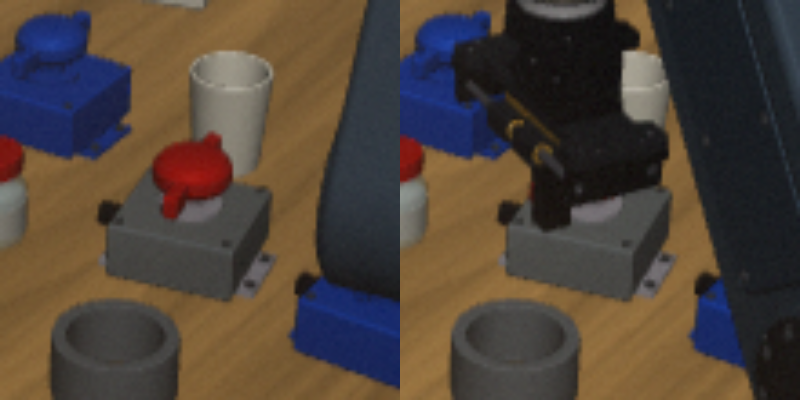

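The right crop shows the light stem under the head at (595,207), as it was before pressing, so the button has sprung up. Back off the wing and lift.

{"name": "move_arm", "arguments": {"commands": [[[0, -0.2, 0, 0, 0, 0], [0, -0.5, 0, 0, 0, 0], [0, -0.9, 0, 0, 0, 0], [0, -1.3, 0, 0, 0, 0], [0, -1.3, 0, 0, 0, 0], [0, -1.3, -1, 0, 0, 0], [0, -1.3, -2.2, 0, 0, 0], [0, -1.3, -3.5, 0, 0, 0], [-2, -3, -3.5, 0, 0, 0], [-3, -4, -3.5, 0, 0, 0], [-3, -4, -3.5, 0, 0, 0], [-3, -4, -3.5, 0, 0, 0]]]}}

```text
time: 10.7
position: [0.3027, -0.1705, 0.3814]
tool_rot: [0.865, 0.502, -0.0, 0.0]
ft_force: [-0.4, -0.4, 0.3]
grip_width: 0.0004
grip_force: 0.0
```

```bash
python3 - <<'E'
from m import *
snap('side','s5'); snap('top','t5'); o=get_obs()
print(o['time'],o['position'],o['ft_force'])
for f in ('side1','s5'):
    W,m=red(f,.05,[.498,-.194]); P=W[m]; print(f,len(P),np.percentile(P[:,2],[2,50,98]).round(4))
try: button('t5',np.array([.498,-.194]))
except Exception as e: print(e)
cv2.imwrite('pics/c5.png',np.hstack([cv2.resize(cv2.imread('pics/t5.png')[150:350,320:520],(400,400)),cv2.resize(cv2.imread('pics/s5.png')[150:260,335:445],(400,400))]))
E
```

```text
10.8 [ 0.30471354 -0.17084527  0.38156211] [ 0.02714306 -0.24801477  0.65010041]
side1 323 [0.0724 0.0907 0.0991]
s5 326 [0.0737 0.0896 0.0991]
t5 n 487 zmax 0.1012521188483818 top mean [ 0.49505049 -0.19480707  0.09923843]
wing axis deg -77.43390515448023 n 29 31 extent -0.053552989173754284 0.05303662672714375 ctr [ 0.49505049 -0.19480707] mid of wings z 0.08624838129288565
```

View pics/c5.png

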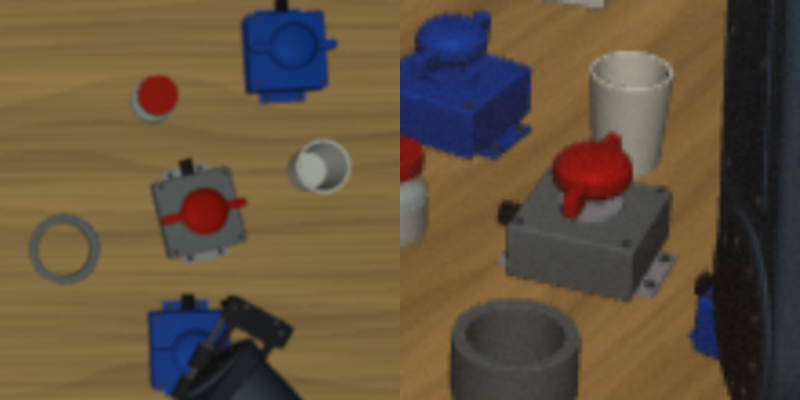

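The button (205,212) is up and its wings are back at -77.4°, the starting angle. The jar, tape and cup haven't moved, and the hand is clear.

```bash
python3 -c "
from rig import *
print(hand_in())"
```

```text
the job is handed in; nothing more can be done
None
```

The stop button latched and stayed down with the hand off, then released with a clockwise twist on one wing; it is up and turned back to rest, the jar, tape and cup have not moved, and the job is handed in at about 11 s.

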